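# Lay out two painting places at the art-room table

### The job

Set out the paint things for two painters who will sit side by side on the robot's side of the table: stand the yellow pot upright behind the clip end of the clipboard with the yellow painting, in line with the middle of the clip and about 3 cm clear of the board's edge, and lay the yellow brush flat along the right-hand side of that board, level with its middle, parallel to the side, about 3 cm from it, bristles pointing away from the painter; do the same with the blue pot and blue brush at the blue painting. Stand the white rinse tub upright on the middle of the round cork mat. Set things down rather than dropping them, and leave the red pot and the glue bottle where they are.

Things in the scene. Friction and masses are not known exactly. Their poses are not given: they have to be found in the camera images.
- board_yellow: painting in yellow: brown clipboard 210 x 155 mm, 4 mm thick, fixed, its white sheet painted with a yellow triangle; low steel clip (80 mm wide, top 15 mm up) at the middle of the far short edge. Origin: middle of its underside, on the table. x: lengthwise to the clip end (away from the robot), y: to its left; clip-end edge at x = +105 mm, right-hand edge at y = -77.5 mm
- board_blue: painting in blue: brown clipboard 210 x 155 mm, 4 mm thick, fixed, its white sheet painted with a blue triangle; low steel clip (80 mm wide, top 15 mm up) at the middle of the far short edge. Origin: middle of its underside, on the table. x: lengthwise to the clip end (away from the robot), y: to its left; clip-end edge at x = +105 mm, right-hand edge at y = -77.5 mm
- cork_mat: round cork mat, 90 mm in diameter, 5 mm thick, lying fixed on the table beyond the two clipboards. Origin: centre of its underside, on the table; z up
- pot_yellow_c (a point): yellow paint pot: upright closed cylinder 54 mm in diameter, 70 mm high, white body, yellow screw lid and stopper, 90 to 180 g. Point: its centre, 35 mm above its underside; z up
- pot_blue_c (a point): blue paint pot: upright closed cylinder 54 mm in diameter, 70 mm high, white body, blue screw lid and stopper, 90 to 180 g. Point: its centre, 35 mm above its underside; z up
- tub_c (a point): empty open white plastic rinse tub, round, 53 mm in diameter at the foot, 58 mm near the top, with a 62 mm rim (top 7 mm), 54 mm high, 3 mm wall, about 40 g. Point: on its axis, half-way up, 27 mm above its underside; z up
- brush_yellow_c (a point): yellow chunky paint brush lying flat, 190 mm long, 13 mm thick, 35 g, does not roll: yellow handle (14 mm wide), metal ferrule (22 mm), bristles (26 mm wide, yellow at the end). Point: middle of its length, 6.5 mm above its underside; the handle reaches from 95 mm behind to 20 mm ahead of it. x: towards the bristles; z up
- brush_blue_c (a point): blue chunky paint brush lying flat, 190 mm long, 13 mm thick, 35 g, does not roll: blue handle (14 mm wide), metal ferrule (22 mm), bristles (26 mm wide, blue at the end). Point: middle of its length, 6.5 mm above its underside; the handle reaches from 95 mm behind to 20 mm ahead of it. x: towards the bristles; z up
- pot_red_c (a point): bystander, to be left alone: red paint pot: upright closed cylinder 54 mm in diameter, 70 mm high, white body, red screw lid and stopper, 90 to 180 g. Point: its centre, 35 mm above its underside; z up
- glue_c (a point): bystander, to be left alone: white glue bottle with an orange nozzle, 54 mm in diameter, 130 mm high, standing beyond the work. Point: its centre, 65 mm above its underside; z up

How it is judged:
By the outcome, as a careful person would: the job done as asked, in the order asked, and still so for the second after the job is handed in, with the robot touching nothing.
It also fails if it takes over 122 s, if anything falls off the work surface, if the arm or the gripper's body presses on something with over 40 N, if the wrist force passes 120 N, or if a joint passes its speed limit or range.

### The arm

A 7-joint arm with a two-finger parallel gripper is mounted at the origin on the work surface. World frame = base frame: x ahead of the robot, y to its left, z up, the work surface at z = 0. Lengths are in m, angles in rad, forces in N, time in s.
With the tool pointing down it reaches from about 0.35 to 0.9 m from the base axis. Payload 8.1 kg.
Tool frame: the origin (TCP) lies between the finger pads; the fingertips stand manip.tips_ahead ahead of it and the grasp point (between the pads) lies 8 mm behind it (manip.tips_ahead is the distance from the TCP to the fingertips, in m); z points along the fingers, y is the direction in which the jaws open and shut (so a half turn about z gives the same grasp; the last joint's range is limited). The gripper opens to 92 mm and grips with 3 to 60 N. Pads are 19 mm wide; open, the fingers measure 130 mm over their backs; the gripper's body (75 mm by 190 mm) begins 47 mm behind the grasp point.
Start: joints at [1.224, 0.434, 0.025, 1.573, -0.012, 1.134, -0.075], TCP at [0.151, -0.607, 0.238] pointing down, gripper open.
Joint ranges: [-2.62, 2.62], [-0.44, 2.09], [-1.27, 1.32], [0.08, 2.57], [-1.32, 4.46], [0.12, 2], [-2.74, 2.74]. Speed limits (rad/s): [2.22, 2.22, 3.01, 3.01, 3.14, 3.14, 3.14].

### API

Orientations are given as a unit quaternion [x, y, z, w].
In Python, from rig import manip gives the robot as it stands. The module is installed in compiled form; this text tells all that it offers.
- The arm moves only by the shell command python3 -m inch 'ROWS' [OPENING] [FORCE]. ROWS is JSON, a list of rows, each a list of 2 entries, a list of its own where there are three numbers: the shift along the world's x, y, z in cm, then the turn, a rotation vector about the world's x, y, z in rad. A call has 1 to 12 rows; each row shifts and turns the commanded pose from where the row before left it; what a row does not reach is not made up. A row lasts 1/10 s, in which the tool goes at most 50 mm and 8.59 degrees, less where a joint would pass 70% of its speed; a pose out of reach is approached as far as the arm can. A call with a gripper value outside its range is refused whole. OPENING is the closure in counts, from 0 (fully open) to 255 (shut), set as the call begins (- or left out, the last holds). The fingers move at their own pace and stop on an object; FORCE is the grip in N (left out, the last holds). Time passes only in rows, so rows that do not move let the fingers close. It gives the time, the measured TCP pose, the force and the opening at its end, in the units of the state.
- manip.read_state(): the state, without advancing time (a new reading comes with each control period).
- manip.snapshot(name): name is "side" or "top"; returns (picture, depth): 400x640x3 uint8, red, green, blue; 400x640 float32, m along the optical axis (not along the pixel's ray), 0 where there is no reading.
- manip.camera_params(name): a dict with "fov_y" (degrees; the focal length in pixels is half the picture's height over the tangent of half this angle, whatever the lens; pixels are square), "cx", "cy" (the principal point, pixels), "k1" (the pictures are not rectified: a ray, as slopes to the right and down, at radius r is drawn at 1 + k1 r^2 times it, then the intrinsics apply), "R" (3x3) and "t" (3): a world point X has camera coordinates R X + t. Camera axes: x right, y down, z forward; pixel columns grow to the right and rows downward; lengths in m; the calibration is good to about 2 mm. A picture is of the moment at which its call begins. camera_params takes no time and is no camera call.
- manip.sign_off(): hands the job in, once; it reports no verdict.
Trained networks look in the newest picture that a camera, given by its name, has taken for a name from the list of things; names that differ only in an ending like _2 or _b are one class to them, and where a whole thing is asked for, a point or a joint stands for the part that bears it (a point fixed in the world has none). Each returns a list of dicts, best first, with "p" (0 to 1); they miss things now and then, are a little off and sometimes report something else, mostly with a low value. They report only what shows in the picture. A call takes as long as a camera call.
- manip.find_in(camera, thing): "bbox" ([centre column, centre row, width, height] as shares, 0 to 1, of the picture: columns of its width, rows of its height, round what is visible of it).
The state is a dict: "t": time; "joint_pos": joint angles; "qd": joint speeds; "joint_efforts": joint torques, N m; "position": TCP position; "eef_rot": TCP orientation; "wrist_force": force on the tool from outside, world axes, zero at the start; "wrist_torque": the same for the moment, N m; "opening": finger opening in m.
Only numpy, scipy, OpenCV 4.12 (cv2) and the standard library are available. Lean on these libraries where they do the work, as an engineer would, in place of code of your own. Each camera call takes 0.05 s, during which the arm holds its last target. There are 200 camera calls.

## Working session

There is one attempt and no reset: what is moved stays moved. The work goes in short steps, Python scripts to look and compute and a shell command to move; the robot and the scene stay as the last step left them, time stands still between calls to the robot, and variables do not carry over. Pictures are saved under pics/ and viewed, about 12 in all and at most 16, crops included, and the job is handed in when it is done.

```bash
mkdir -p pics
cat > h.py <<'E'
import numpy as np, cv2
from rig import manip
def par(n):
    c=manip.camera_params(n); f=200/np.tan(np.radians(c["fov_y"])/2)
    return c,f,np.array(c["R"]),np.array(c["t"])
def snap(n):
    p,d=manip.snapshot(n); return p,d
def slopes(n,u,v):
    c,f,R,t=par(n); x=(np.asarray(u,float)-c["cx"])/f; y=(np.asarray(v,float)-c["cy"])/f
    X,Y=x.copy(),y.copy()
    for _ in range(20):
        s=1+c["k1"]*(X*X+Y*Y); X,Y=x/s,y/s
    return X,Y
def depthpt(n,u,v,z):
    X,Y=slopes(n,u,v); c,f,R,t=par(n)
    P=np.stack([X*z,Y*z,np.asarray(z,float)],-1); return (P-t)@R
def atz(n,u,v,h):
    X,Y=slopes(n,u,v); c,f,R,t=par(n)
    d=np.stack([X,Y,np.ones_like(X)],-1)@R; o=-t@R
    return o+d*((h-o[2])/d[...,2])[...,None]
def cloud(n,d):
    v,u=np.mgrid[0:400,0:640]; P=depthpt(n,u.ravel(),v.ravel(),d.ravel()).reshape(400,640,3); P[d<=0]=np.nan; return P
def proj(n,P):
    c,f,R,t=par(n); q=R@np.asarray(P)+t; x,y=q[:2]/q[2]; s=1+c["k1"]*(x*x+y*y); return f*x*s+c["cx"],f*y*s+c["cy"]
def save(p,name): cv2.imwrite("pics/"+name,p[...,::-1])
E
python3 - <<'E'
from h import *
s=manip.read_state(); print(manip.tips_ahead,{k:np.round(v,3) for k,v in s.items()})
for n in ("top","side"):
    c=manip.camera_params(n); print(n,c["fov_y"],c["k1"],np.round(-np.array(c["t"])@np.array(c["R"]),3),np.round(c["R"],2).tolist())
    p,d=snap(n); save(p,n+"0.png"); np.savez(n+"0.npz",p=p,d=d)
    for th in "board_yellow board_blue cork_mat pot_yellow_c pot_blue_c tub_c brush_yellow_c brush_blue_c pot_red_c glue_c".split():
        r=manip.find_in(n,th)
        print(th,[(round(q["p"],2),np.round(np.array(q["bbox"])*[640,400,640,400],0).tolist()) for q in r[:3]])
E
```

```text
0.011 {'t': np.float64(0.0), 'joint_pos': array([ 1.224,  0.435,  0.025,  1.574, -0.012,  1.134, -0.075]), 'qd': array([ 0.001, -0.001, -0.002,  0.   ,  0.002, -0.002, -0.001]), 'joint_efforts': array([-0.0000e+00, -6.6785e+01,  9.8500e-01, -3.1446e+01, -6.1000e-02,
        4.3000e-02,  0.0000e+00]), 'position': array([ 0.151, -0.606,  0.237]), 'eef_rot': array([ 0.993,  0.122, -0.   , -0.001]), 'wrist_force': array([0.53 , 1.137, 0.58 ]), 'wrist_torque': array([-0.036, -0.005,  0.006]), 'opening': np.float64(0.092)}
top 53.59259174271909 -0.0984889984177452 [0.377 0.02  1.119] [[-0.06, -1.0, 0.0], [-0.98, 0.06, -0.21], [0.21, -0.01, -0.98]]
board_yellow [(0.57, [272.0, 247.0, 60.0, 79.0])]
board_blue [(0.72, [365.0, 241.0, 65.0, 74.0])]
cork_mat [(0.68, [313.0, 176.0, 29.0, 28.0]), (0.54, [170.0, 265.0, 20.0, 71.0])]
pot_yellow_c [(0.61, [436.0, 190.0, 30.0, 20.0])]
pot_blue_c [(0.57, [435.0, 228.0, 26.0, 21.0])]
tub_c [(0.77, [199.0, 241.0, 24.0, 23.0])]
brush_yellow_c [(0.56, [476.0, 240.0, 23.0, 63.0])]
brush_blue_c [(0.81, [171.0, 264.0, 18.0, 63.0])]
pot_red_c [(0.54, [170.0, 263.0, 21.0, 67.0])]
glue_c [(0.68, [231.0, 158.0, 24.0, 26.0])]
side 57.5941022826523 -0.017030490797207434 [0.266 0.73  0.729] [[-0.91, -0.42, -0.01], [-0.26, 0.59, -0.76], [0.32, -0.69, -0.65]]
board_yellow [(0.73, [334.0, 257.0, 93.0, 64.0])]
board_blue [(0.87, [366.0, 197.0, 80.0, 44.0]), (0.38, [399.0, 141.0, 49.0, 11.0])]
cork_mat [(0.93, [289.0, 203.0, 29.0, 17.0]), (0.51, [255.0, 283.0, 24.0, 34.0])]
pot_yellow_c [(0.59, [356.0, 144.0, 19.0, 28.0])]
pot_blue_c [(0.73, [299.0, 354.0, 96.0, 28.0]), (0.57, [382.0, 152.0, 17.0, 28.0])]
tub_c [(0.81, [293.0, 306.0, 28.0, 36.0])]
brush_yellow_c [(0.75, [400.0, 140.0, 50.0, 10.0])]
brush_blue_c [(0.91, [299.0, 354.0, 95.0, 32.0])]
pot_red_c [(0.87, [254.0, 284.0, 24.0, 33.0])]
glue_c [(0.85, [228.0, 236.0, 21.0, 41.0])]
```

Run:
```python
from h import *
p=np.load("top0.npz")["p"]; cv2.imwrite("pics/t0c.png",cv2.resize(p[130:330,140:510,::-1],None,fx=2.1,fy=2.1,interpolation=cv2.INTER_CUBIC))
```

```text
(no output)
```

View pics/t0c.png

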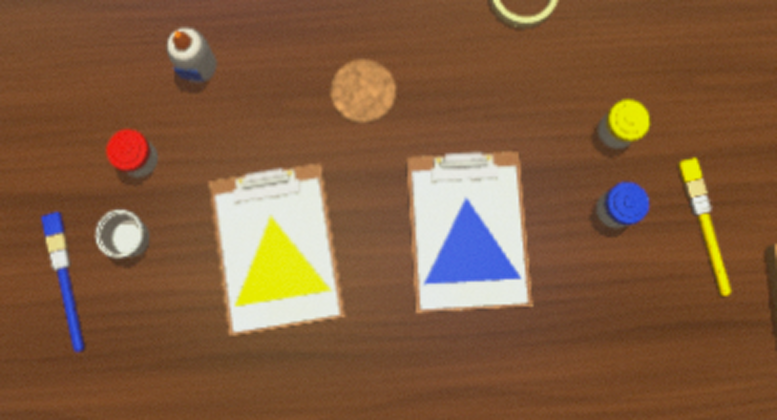

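View pics/side0.png

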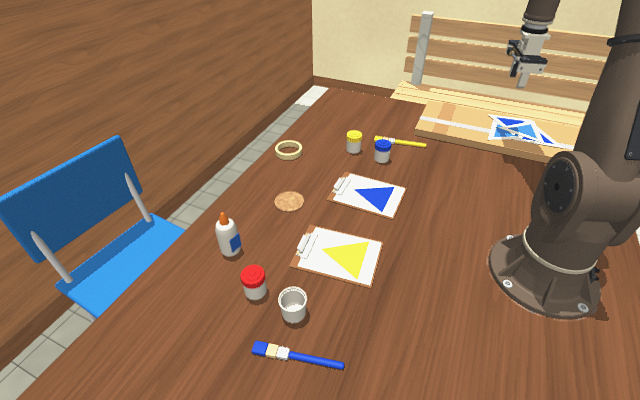

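```bash
cat >> h.py <<'E'
def rect(n,p,x0,x1,y0,y1,h,s=1000):
    "map: row 0 = x1 (far), col 0 = y1 (left)"
    H,W=int((x1-x0)*s),int((y1-y0)*s)
    r,c=np.mgrid[0:H,0:W]; X=x1-(r+.5)/s; Y=y1-(c+.5)/s
    cc,f,R,t=par(n); q=np.stack([X,Y,np.full_like(X,h)],-1)@R.T+t
    a,b=q[...,0]/q[...,2],q[...,1]/q[...,2]; k=1+cc["k1"]*(a*a+b*b)
    return cv2.remap(p,(f*a*k+cc["cx"]).astype(np.float32),(f*b*k+cc["cy"]).astype(np.float32),cv2.INTER_CUBIC)
E
python3 - <<'E'
from h import *
z=np.load("top0.npz"); p,d=z["p"],z["d"]
im=rect("top",p,.22,.62,-.24,.24,.004,1600)
cv2.imwrite("pics/boards.png",im[...,::-1])
P=cloud("top",d)
hsv=cv2.cvtColor(p,cv2.COLOR_RGB2HSV)
t=P[300:340,280:340,2];print("table z",np.nanmedian(t))
def blob(n,cu,cv,w,zlo,zhi):
    m=np.zeros((400,640),bool); m[cv-w:cv+w,cu-w:cu+w]=1
    m&=(P[...,2]>zlo)&(P[...,2]<zhi); q=P[m]
    (cx,cy),r=cv2.minEnclosingCircle(q[:,:2].astype(np.float32))
    print(n,len(q),np.round(q.mean(0),4),"circ",round(cx,4),round(cy,4),round(r,4),"zmax",q[:,2].max().round(3))
blob("poty",438,188,18,.06,.09); blob("potb",438,227,18,.06,.09); blob("red",201,203,18,.06,.09); blob("tub",199,241,18,.045,.065); blob("glue",228,155,20,.1,.15)
# cork
m=np.zeros((400,640),np.uint8); m[155:195,292:335]=1
v=np.where(m&(hsv[...,2]>130)); q=atz("top",v[1],v[0],.005); (cx,cy),r=cv2.minEnclosingCircle(q[:,:2].astype(np.float32)); print("cork",q.mean(0),cx,cy,r)
# brushes
for n,(u0,u1,v0,v1),hr in (("by",(460,492,200,275),(20,35)),("bb",(155,185,228,300),(100,130))):
    m=np.zeros((400,640),bool); m[v0:v1,u0:u1]=1
    col=m&(hsv[...,0]>hr[0])&(hsv[...,0]<hr[1])&(hsv[...,1]>150)&(hsv[...,2]>90)
    v=np.where(col); q=atz("top",v[1],v[0],.013)[:,:2]
    print(n,len(q)); r=cv2.minAreaRect(q.astype(np.float32)); print(r)
    # handle only (below)
    hd=q[q[:,0]<q[:,0].max()-.06]; l=cv2.fitLine(hd.astype(np.float32),cv2.DIST_L2,0,.01,.01).ravel(); a=l[:2]*np.sign(l[0]); t=(q-l[2:])@a
    mid=l[2:]+a*(t.min()+t.max())/2; print("dir",a,np.degrees(np.arctan2(a[1],a[0])),"len",np.ptp(t),"mid",mid)
E
```

```text
table z 0.0006268149793200222
poty 294 [ 0.6138 -0.3303  0.0671] circ 0.6151 -0.332 0.0286 zmax 0.074
potb 323 [ 0.5052 -0.3156  0.0673] circ 0.5062 -0.3166 0.0284 zmax 0.075
red 274 [0.6149 0.3272 0.0671] circ 0.6162 0.3279 0.0267 zmax 0.075
tub 135 [0.5089 0.345  0.0518] circ 0.5074 0.3432 0.0315 zmax 0.059
glue 82 [0.7409 0.2423 0.1145] circ 0.7448 0.2439 0.0197 zmax 0.133
cork [0.69145951 0.01481293 0.005     ] 0.6713706254959106 0.01321374997496605 0.06850864738225937
by 353
((0.47378119826316833, -0.44128385186195374), (0.19081075489521027, 0.030667707324028015), 10.84669017791748)
dir [0.98747927 0.15774868] 9.076246 len 0.1909011861887517 mid [ 0.47317086 -0.43786171]
bb 242
((0.4528283476829529, 0.42994531989097595), (0.1865701973438263, 0.024362284690141678), 11.988702774047852)
dir [0.9773613  0.21157695] 12.214781 len 0.18655418332856288 mid [0.45293318 0.42936329]
```

View pics/boards.png

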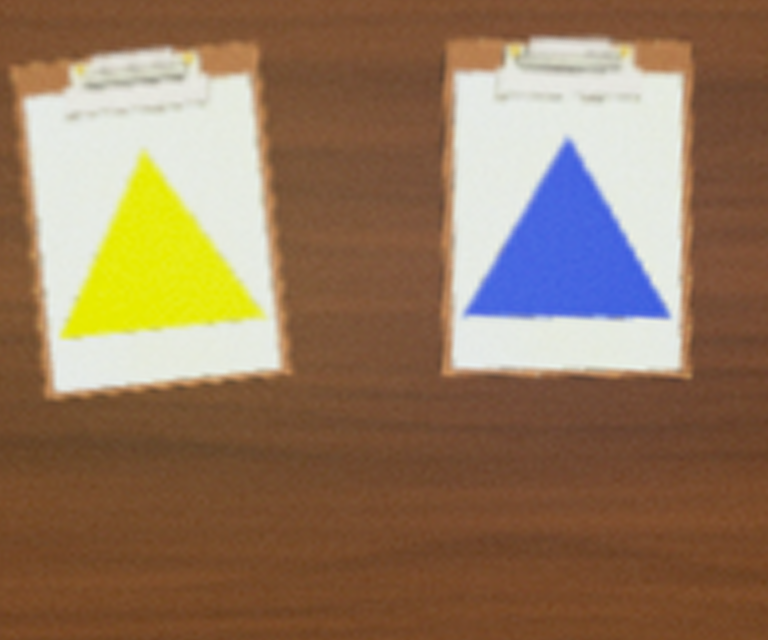

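```bash
python3 - <<'E'
from h import *
p=np.load("top0.npz")["p"]; hsv=cv2.cvtColor(p,cv2.COLOR_RGB2HSV)
print("cork det",atz("top",np.array([312.9]),np.array([172.9]),.005))
im=rect("top",p,.58,.8,-.1,.12,.005,1000); g=im[...,0].astype(int)
m=(g>140).astype(np.uint8); n,l,s,c=cv2.connectedComponentsWithStats(m); i=1+s[1:,4].argmax(); print(s[i],.8-c[i][1]/1000,.12-c[i][0]/1000)
for n,x,y,a in (("Y",.4825,.1452,5.8),("B",.490,-.1152,-.45)):
    a=np.radians(a); R=np.array([[np.cos(a),-np.sin(a)],[np.sin(a),np.cos(a)]])
    print(n,"pot",np.r_[x,y]+R@[.162,0],"brush",np.r_[x,y]+R@[0,-.1175])
E
python3 -m inch '[[[3.86,2.3,0],[0,0,-0.02]],[[3.86,2.3,0],[0,0,-0.02]],[[3.86,2.3,0],[0,0,-0.02]],[[3.86,2.3,0],[0,0,-0.02]],[[3.86,2.3,0],[0,0,-0.02]],[[3.86,2.3,0],[0,0,-0.02]],[[3.86,2.3,0],[0,0,-0.02]],[[3.86,2.3,0],[0,0,-0.02]],[[3.86,2.3,0],[0,0,-0.02]],[[3.86,2.3,0],[0,0,-0.02]],[[3.86,2.3,0],[0,0,-0.02]],[[3.86,2.3,0],[0,0,-0.02]]]' 0 20
```

```text
cork det [[0.69224013 0.01416396 0.005     ]]
[  59   60   92   93 6586] 0.6939949893713939 0.015663073185545093
Y pot [0.64367067 0.16157112] brush [0.49437411 0.02830152]
B pot [ 0.651995   -0.11647233] brush [ 0.48907717 -0.23269638]
t: 2.3
position: [0.6155, -0.3295, 0.2378]
eef_rot: [1.0, 0.001, 0.0, 0.0]
wrist_force: [0.9, -0.1, -0.3]
opening: 0.092
```

```bash
python3 -m inch '[[[-0.1,-0.15,-4],[0,0,0]],[[0,0,-4],[0,0,0]],[[0,0,-4],[0,0,0]],[[0,0,-4],[0,0,0]],[[0,0,-3],[0,0,0]],[[0,0,-1.1],[0,0,0]],[[0,0,0],[0,0,0]]]' 0 20
python3 -m inch '[[[0,0,0],[0,0,0]],[[0,0,0],[0,0,0]],[[0,0,0],[0,0,0]],[[0,0,0],[0,0,0]],[[0,0,0],[0,0,0]],[[0,0,0],[0,0,0]],[[0,0,0],[0,0,0]],[[0,0,0],[0,0,0]]]' 255 20
```

```text
t: 3.0
position: [0.6122, -0.3316, 0.0353]
eef_rot: [1.0, 0.002, -0.001, -0.001]
wrist_force: [-0.2, 0.0, 0.7]
opening: 0.0918
t: 3.8
position: [0.6132, -0.332, 0.0372]
eef_rot: [1.0, 0.002, 0.0, 0.0]
wrist_force: [-2.8, 1.1, 5.4]
opening: 0.0538
```

```bash
python3 -m inch '[[[0,0,1],[0,0,0]],[[0,0,3],[0,0,0]],[[0,0,3],[0,0,0]],[[0,0,3],[0,0,0]],[[0,0,0],[0,0,0]]]'
python3 -m inch '[[[0.25,2.1,0],[0,0,0]],[[0.25,4.2,0],[0,0,0]],[[0.25,4.5,0],[0,0,0]],[[0.25,4.5,0],[0,0,0]],[[0.25,4.5,0],[0,0,0]],[[0.25,4.5,0],[0,0,0]],[[0.25,4.5,0],[0,0,0]],[[0.25,4.5,0],[0,0,0]],[[0.25,4.5,0],[0,0,0]],[[0.25,4.5,0],[0,0,0]],[[0.25,4.5,0],[0,0,0]],[[0.25,2.5,0],[0,0,0]]]'
python3 -m inch '[[[0,0,0],[0,0,0]],[[0,0,0],[0,0,0]]]'
python3 - <<'E'
from h import *
p,d=snap("top"); save(p,"t1.png"); cv2.imwrite("pics/t1c.png",cv2.resize(p[130:330,140:510,::-1],None,fx=2.1,fy=2.1))
E
```

```text
t: 4.3
position: [0.6155, -0.3333, 0.1421]
eef_rot: [1.0, 0.002, 0.004, 0.002]
wrist_force: [1.0, -0.3, -1.3]
opening: 0.0539
t: 5.5
position: [0.6418, 0.1664, 0.1362]
eef_rot: [1.0, 0.004, -0.001, -0.001]
wrist_force: [-0.7, 0.4, -1.5]
opening: 0.0537
t: 5.7
position: [0.6425, 0.1612, 0.136]
eef_rot: [1.0, 0.003, -0.001, 0.0]
wrist_force: [0.4, -0.7, -1.5]
opening: 0.0537
```

View pics/t1c.png

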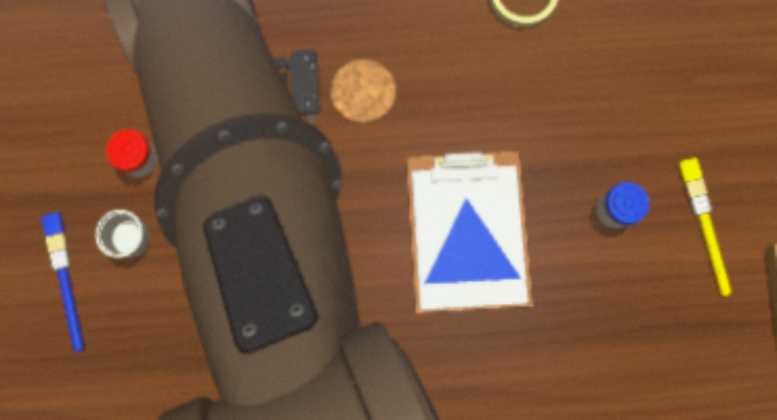

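```bash
python3 -m inch '[[[0.05,0,-3],[0,0,0]],[[0,0,-3],[0,0,0]],[[0,0,-2],[0,0,0]],[[0,0,-1],[0,0,0]],[[0,0,-0.5],[0,0,0]],[[0,0,-0.2],[0,0,0]],[[0,0,-0.1],[0,0,0]],[[0,0,-0.1],[0,0,0]],[[0,0,0],[0,0,0]]]'
```

```text
t: 6.65
position: [0.6439, 0.1611, 0.0384]
eef_rot: [1.0, 0.002, 0.0, -0.0]
wrist_force: [-0.6, -0.2, -1.6]
opening: 0.0536
```

```bash
python3 -m inch '[[[0,0,-0.1],[0,0,0]],[[0,0,0],[0,0,0]],[[0,0,-0.05],[0,0,0]],[[0,0,0],[0,0,0]]]'
python3 -m inch '[[[0,0,0],[0,0,0]],[[0,0,0],[0,0,0]],[[0,0,0],[0,0,0]],[[0,0,0],[0,0,0]],[[0,0,0],[0,0,0]]]' 44
```

```text
t: 7.05
position: [0.6439, 0.1611, 0.0372]
eef_rot: [1.0, 0.002, 0.0, -0.0]
wrist_force: [-2.8, -0.4, 7.3]
opening: 0.0538
t: 7.55
position: [0.6435, 0.161, 0.0361]
eef_rot: [1.0, 0.002, -0.0, 0.0]
wrist_force: [-0.7, 0.5, 0.1]
opening: 0.0759
```

```bash
python3 -m inch '[[[0,0,2],[0,0,0]],[[0,0,4],[0,0,0]],[[0,0,4],[0,0,0]],[[0,0,2],[0,0,0]],[[-1.25,-2.5,0],[0,0,0]],[[-1.25,-4.5,0],[0,0,0]],[[-1.25,-4.5,0],[0,0,0]],[[-1.25,-4.5,0],[0,0,0]],[[-1.25,-4.5,0],[0,0,0]],[[-1.25,-4.5,0],[0,0,0]],[[-1.25,-4.5,0],[0,0,0]]]'
python3 -m inch '[[[-1.25,-4.5,0],[0,0,0.04]],[[-1.25,-4.5,0],[0,0,0.04]],[[-1.25,-4.5,0],[0,0,0.04]],[[-1.25,-4.5,0],[0,0,0.037]],[[-1.25,-4.5,0],[0,0,0]],[[-1.25,-4.5,0],[0,0,0]],[[-1.25,-3.4,0],[0,0,0]],[[0,0,0],[0,0,0]]]' 180
python3 - <<'E'
from h import *
p,d=snap("top"); np.savez("t2.npz",p=p,d=d)
cv2.imwrite("pics/t2c.png",cv2.resize(p[130:330,140:510,::-1],None,fx=2.1,fy=2.1))
p,d=snap("side"); np.savez("s2.npz",p=p,d=d)
cv2.imwrite("pics/s2c.png",cv2.resize(p[90:330,220:460,::-1],None,fx=2.4,fy=2.4))
E
```

```text
t: 8.65
position: [0.5553, -0.1358, 0.1564]
eef_rot: [1.0, 0.002, 0.0, 0.0]
wrist_force: [0.0, -1.0, 0.6]
opening: 0.0759
t: 9.45
position: [0.4642, -0.4448, 0.156]
eef_rot: [0.997, 0.076, -0.001, 0.002]
wrist_force: [-0.3, 0.1, -0.6]
opening: 0.0274
```

View pics/t2c.png

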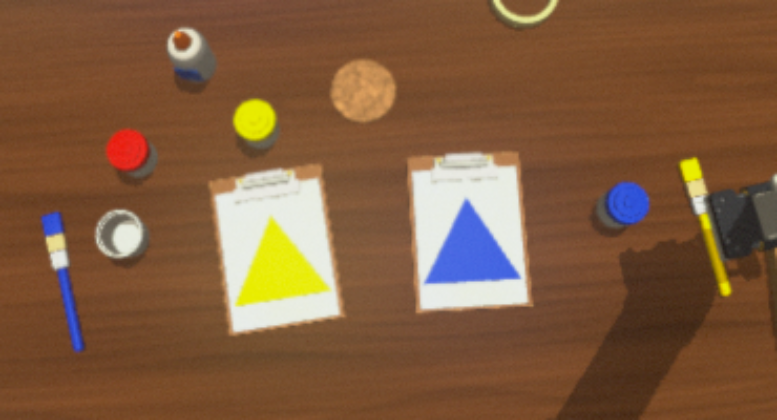

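View pics/s2c.png

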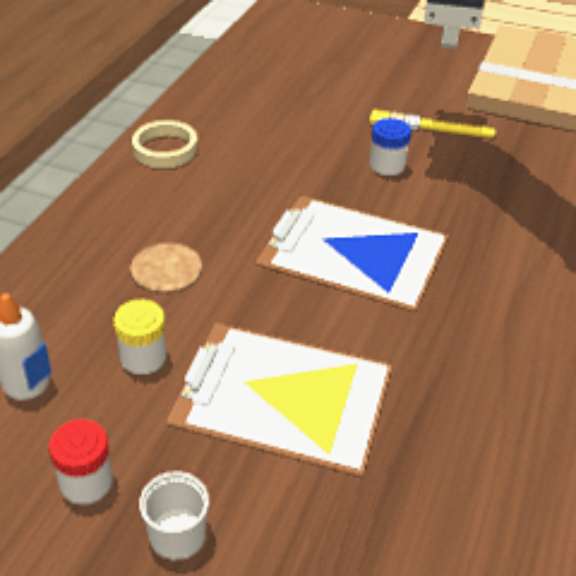

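Run:
```python
from h import *
z=np.load("top0.npz"); p,d=z["p"],z["d"]; P=cloud("top",d)
m=(P[...,1]<-.48)&(P[...,2]>.015)&(P[...,2]<.2)&(P[...,0]>.3); q=P[m]; print(len(q)); 
if len(q): print(q.min(0),q.max(0),np.median(q,0))
z2=np.load("t2.npz");P2=cloud("top",z2["d"]); m=np.zeros((400,640),bool);m[170:205,245:280]=1; m&=(P2[...,2]>.06)&(P2[...,2]<.09); q=P2[m]; print("poty",len(q),q.mean(0),cv2.minEnclosingCircle(q[:,:2].astype(np.float32)))
s=np.load("side0.npz")
for n,pic,h,hr,box in (("top",p,.012,(20,35),(.36,.60,-.50,-.37)),("side",s["p"],.012,(20,35),(.36,.60,-.50,-.37)),("top",p,.012,(100,130),(.34,.56,.36,.50)),("side",s["p"],.012,(100,130),(.34,.56,.36,.50))):
    im=rect(n,pic,*box,h,1000); hs=cv2.cvtColor(im,cv2.COLOR_RGB2HSV)
    k=(hs[...,0]>hr[0])&(hs[...,0]<hr[1])&(hs[...,1]>140)&(hs[...,2]>70); r,c=np.where(k); X=box[1]-r/1000; Y=box[3]-c/1000
    print(n,hr,X.min(),X.max()); out=[]
    for x in np.arange(X.min()+.01,X.max(),.02):
        w=abs(X-x)<.003
        if w.sum()>10: out.append((round(x,3),round(np.median(Y[w]),4)))
    print(out)
```

```text
4359
[ 0.30004172 -0.78609213  0.01516363] [ 0.44157186 -0.51830932  0.04004361] [ 0.36945382 -0.64244107  0.0314917 ]
poty 285 [0.64468483 0.15970822 0.06719021] ((0.6468808054924011, 0.16056209802627563), 0.02755548618733883)
top (20, 35) 0.378 0.57
[(np.float64(0.388), np.float64(-0.452)), (np.float64(0.408), np.float64(-0.448)), (np.float64(0.428), np.float64(-0.445)), (np.float64(0.448), np.float64(-0.442)), (np.float64(0.468), np.float64(-0.439)), (np.float64(0.488), np.float64(-0.437)), (np.float64(0.548), np.float64(-0.427)), (np.float64(0.568), np.float64(-0.4295))]
side (20, 35) 0.379 0.568
[(np.float64(0.389), np.float64(-0.442)), (np.float64(0.409), np.float64(-0.439)), (np.float64(0.429), np.float64(-0.436)), (np.float64(0.449), np.float64(-0.432)), (np.float64(0.469), np.float64(-0.43)), (np.float64(0.489), np.float64(-0.433)), (np.float64(0.549), np.float64(-0.428))]
top (100, 130) 0.36100000000000004 0.546
[(np.float64(0.371), np.float64(0.412)), (np.float64(0.391), np.float64(0.417)), (np.float64(0.411), np.float64(0.421)), (np.float64(0.431), np.float64(0.425)), (np.float64(0.451), np.float64(0.4295)), (np.float64(0.471), np.float64(0.432)), (np.float64(0.531), np.float64(0.447))]
side (100, 130) 0.36000000000000004 0.546
[(np.float64(0.37), np.float64(0.419)), (np.float64(0.39), np.float64(0.423)), (np.float64(0.41), np.float64(0.428)), (np.float64(0.43), np.float64(0.432)), (np.float64(0.45), np.float64(0.436)), (np.float64(0.47), np.float64(0.438)), (np.float64(0.53), np.float64(0.453))]
```

```bash
python3 -m inch '[[[1,0.8,-3],[0,0,0]],[[0,0,-4],[0,0,0]],[[0,0,-4],[0,0,0]],[[0,0,-2],[0,0,0]],[[0,0,-0.8],[0,0,0]],[[0,0,-0.4],[0,0,0]],[[0,0,0],[0,0,0]]]' 165
python3 -m inch '[[[0,0,0],[0,0,0]],[[0,0,0],[0,0,0]],[[0,0,0],[0,0,0]],[[0,0,0],[0,0,0]],[[0,0,0],[0,0,0]],[[0,0,0],[0,0,0]]]' 255 20
```

```text
t: 10.25
position: [0.4799, -0.429, 0.0154]
eef_rot: [0.997, 0.081, 0.001, 0.0]
wrist_force: [-3.0, -0.3, 6.4]
opening: 0.0325
t: 10.85
position: [0.4799, -0.4288, 0.0154]
eef_rot: [0.997, 0.081, 0.001, 0.0]
wrist_force: [-1.4, -0.1, 6.6]
opening: 0.0138
```

```bash
python3 -m inch '[[[0,0,1],[0,0,0]],[[0,0,2],[0,0,0]],[[0,0,4],[0,0,0]],[[0,0,4],[0,0,0]],[[0,0,0],[0,0,0]]]'
python3 -m inch '[[[0.2,2.2,0],[0,0,-0.01]],[[0.2,4.2,0],[0,0,-0.01]],[[0.2,4.5,0],[0,0,-0.01]],[[0.2,4.5,0],[0,0,-0.01]],[[0.2,4.5,0],[0,0,-0.01]],[[0.2,4.5,0],[0,0,-0.01]],[[0.2,4.5,0],[0,0,0]],[[0.2,4.5,0],[0,0,0]],[[0.2,4.5,0],[0,0,0]],[[0.2,4.5,0],[0,0,0]],[[0,3.2,0],[0,0,0]],[[0,0,0],[0,0,0]]]'
python3 -m inch '[[[0,0,0],[0,0,0]],[[0,0,0],[0,0,0]]]'
python3 - <<'E'
from h import *
p,d=snap("side"); np.savez("s3.npz",p=p,d=d)
cv2.imwrite("pics/s3c.png",cv2.resize(p[90:330,220:460,::-1],None,fx=2.4,fy=2.4))
E
```

```text
t: 11.35
position: [0.482, -0.4313, 0.131]
eef_rot: [0.997, 0.081, 0.004, 0.003]
wrist_force: [0.5, 0.2, 0.0]
opening: 0.0135
t: 12.55
position: [0.4982, 0.0325, 0.1246]
eef_rot: [0.998, 0.055, 0.0, -0.001]
wrist_force: [0.2, -0.9, -0.4]
opening: 0.0137
t: 12.75
position: [0.4983, 0.025, 0.1243]
eef_rot: [0.999, 0.05, -0.0, 0.0]
wrist_force: [-0.0, 0.2, -0.5]
opening: 0.0136
```

View pics/s3c.png

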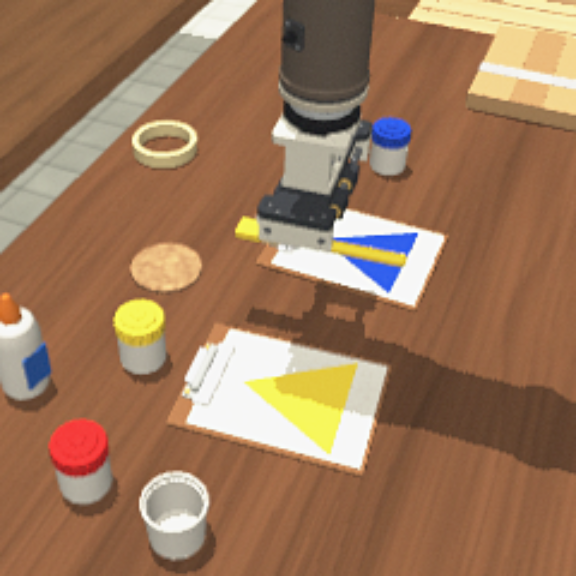

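Run:
```python
from h import *
q=atz("side",220+np.array([238,405.])/2.4,90+np.array([229,259.])/2.4,.116); print(q,q.mean(0),np.linalg.norm(q[0]-q[1]),np.degrees(np.arctan2(*(q[0]-q[1])[1::-1])))
```

```text
[[0.58196468 0.04061225 0.116     ]
 [0.39770282 0.01467491 0.116     ]] [0.48983375 0.02764358 0.116     ] 0.18607841748018494 8.012510188578226
```

```bash
python3 -m inch '[[[0.4,0.3,-3],[0,0,0]],[[0,0,-3],[0,0,0]],[[0,0,-2.5],[0,0,0]],[[0,0,-1.2],[0,0,0]],[[0,0,-0.6],[0,0,0]],[[0,0,-0.2],[0,0,0]],[[0,0,-0.1],[0,0,0]],[[0,0,-0.1],[0,0,0]],[[0,0,0],[0,0,0]]]'
```

```text
t: 13.7
position: [0.503, 0.029, 0.0179]
eef_rot: [0.999, 0.05, 0.001, -0.0]
wrist_force: [-1.1, -0.3, -0.5]
opening: 0.0139
```

```bash
python3 -m inch '[[[0,0,-0.1],[0,0,0]],[[0,0,0],[0,0,0]],[[0,0,-0.1],[0,0,0]],[[0,0,0],[0,0,0]]]'
```

```text
t: 14.1
position: [0.5027, 0.029, 0.0153]
eef_rot: [0.999, 0.05, 0.0, 0.0]
wrist_force: [0.2, 0.1, 0.6]
opening: 0.0136
```

```bash
python3 -m inch '[[[0,0,-0.1],[0,0,0]],[[0,0,0],[0,0,0]],[[0,0,0],[0,0,0]]]'
python3 -m inch '[[[0,0,0],[0,0,0]],[[0,0,0],[0,0,0]],[[0,0,0],[0,0,0]],[[0,0,0],[0,0,0]]]' 186
```

```text
t: 14.4
position: [0.5027, 0.029, 0.0152]
eef_rot: [0.999, 0.05, 0.0, 0.0]
wrist_force: [-2.8, -0.5, 16.8]
opening: 0.0142
t: 14.8
position: [0.5025, 0.029, 0.0141]
eef_rot: [0.999, 0.05, -0.0, 0.0]
wrist_force: [-1.0, -0.2, -0.0]
opening: 0.0249
```

```bash
python3 -m inch '[[[0,0,2],[0,0,0]],[[0,0,4],[0,0,0]],[[0,0,4],[0,0,0]],[[0,0,4],[0,0,0]],[[0,-2.5,0],[0,0,-0.025]],[[0,-4.5,0],[0,0,-0.025]],[[0,-4.5,0],[0,0,-0.025]],[[0,-4.5,0],[0,0,-0.025]],[[0,-4.5,0],[0,0,0]],[[0,-4.5,0],[0,0,0]],[[0,-4.5,0],[0,0,0]],[[0.2,-4.5,0],[0,0,0]]]'
python3 -m inch '[[[0,-0.5,0],[0,0,0]],[[0,0,0],[0,0,0]],[[0,0,0],[0,0,0]]]' 0
python3 - <<'E'
from h import *
p,d=snap("top"); np.savez("t4.npz",p=p,d=d)
cv2.imwrite("pics/t4c.png",rect("top",p,.30,.72,-.36,.24,.01,1300)[...,::-1])
E
```

```text
t: 16.0
position: [0.504, -0.3129, 0.1541]
eef_rot: [1.0, 0.0, -0.0, -0.0]
wrist_force: [1.0, 0.2, -0.5]
opening: 0.025
t: 16.3
position: [0.5046, -0.3145, 0.1539]
eef_rot: [1.0, 0.001, -0.0, -0.001]
wrist_force: [-0.0, 0.1, -0.9]
opening: 0.0447
```

View pics/t4c.png

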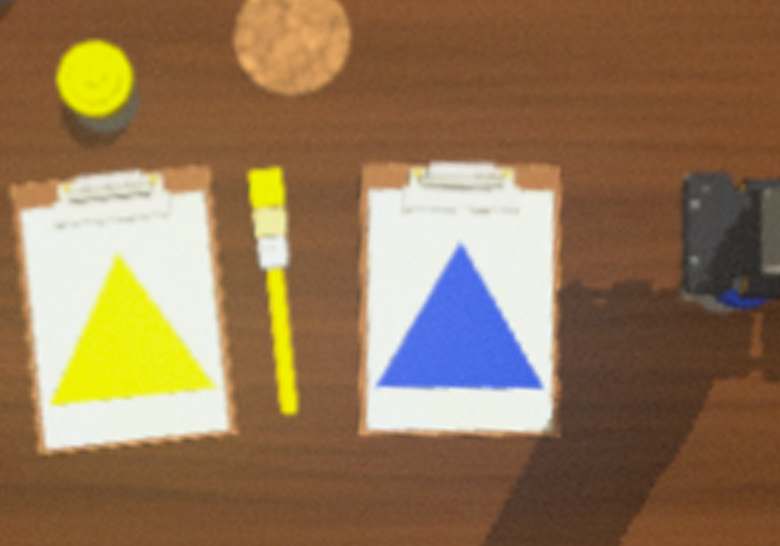

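```bash
python3 -m inch '[[[0.1,-0.15,0],[0,0,0]],[[0,0,0],[0,0,0]],[[0,0,0],[0,0,0]],[[0,0,0],[0,0,0]],[[0,0,0],[0,0,0]],[[0,0,-4],[0,0,0]],[[0,0,-4],[0,0,0]],[[0,0,-2.5],[0,0,0]],[[0,0,-1.1],[0,0,0]],[[0,0,0],[0,0,0]]]' 0 20
python3 -m inch '[[[0,0,0],[0,0,0]],[[0,0,0],[0,0,0]],[[0,0,0],[0,0,0]],[[0,0,0],[0,0,0]],[[0,0,0],[0,0,0]],[[0,0,0],[0,0,0]],[[0,0,0],[0,0,0]],[[0,0,0],[0,0,0]]]' 255 20
```

```text
t: 17.35
position: [0.5048, -0.3171, 0.0371]
eef_rot: [1.0, 0.0, -0.001, -0.001]
wrist_force: [0.0, -0.8, -0.2]
opening: 0.092
t: 18.15
position: [0.5057, -0.3174, 0.0387]
eef_rot: [1.0, 0.0, 0.0, 0.0]
wrist_force: [-0.9, 1.9, 5.4]
opening: 0.0534
```

```bash
python3 -m inch '[[[0,0,1],[0,0,0]],[[0,0,3],[0,0,0]],[[0,0,3],[0,0,0]],[[0,0,3],[0,0,0]],[[1.2,1.5,0],[0,0,0]],[[2.4,3.4,0],[0,0,0]],[[2.7,3.8,0],[0,0,0]],[[2.7,3.8,0],[0,0,0]],[[2.7,3.8,0],[0,0,0]],[[2.7,3.8,0],[0,0,0]],[[0.2,0,0],[0,0,0]],[[0,0,0],[0,0,0]]]'
python3 -m inch '[[[0,0,0],[0,0,0]],[[0,0,0],[0,0,0]]]'
```

```text
t: 19.35
position: [0.6521, -0.1147, 0.1382]
eef_rot: [1.0, 0.002, -0.0, -0.0]
wrist_force: [0.3, -0.9, -0.6]
opening: 0.0537
t: 19.55
position: [0.6507, -0.1185, 0.1384]
eef_rot: [1.0, -0.001, -0.0, 0.0]
wrist_force: [-1.0, -0.5, -1.5]
opening: 0.0536
```

```bash
python3 -m inch '[[[0.05,0.15,-3],[0,0,0]],[[0,0,-3],[0,0,0]],[[0,0,-2],[0,0,0]],[[0,0,-1],[0,0,0]],[[0,0,-0.5],[0,0,0]],[[0,0,-0.2],[0,0,0]],[[0,0,-0.1],[0,0,0]],[[0,0,-0.1],[0,0,0]],[[0,0,0],[0,0,0]],[[0,0,0],[0,0,0]]]'
```

```text
t: 20.55
position: [0.6523, -0.115, 0.0397]
eef_rot: [1.0, 0.0, 0.0, 0.0]
wrist_force: [-0.1, 1.0, -1.3]
opening: 0.0536
```

```bash
python3 -m inch '[[[0,-0.1,-0.1],[0,0,0]],[[0,0,0],[0,0,0]],[[0,0,-0.05],[0,0,0]],[[0,0,0],[0,0,0]]]'
```

```text
t: 20.95
position: [0.6524, -0.1158, 0.0387]
eef_rot: [1.0, 0.0, 0.0, -0.0]
wrist_force: [-2.7, 2.1, 7.2]
opening: 0.0535
```

```bash
python3 -m inch '[[[0,0,0],[0,0,0]],[[0,0,0],[0,0,0]],[[0,0,0],[0,0,0]],[[0,0,0],[0,0,0]],[[0,0,2],[0,0,0]],[[0,0,4],[0,0,0]],[[0,0,4],[0,0,0]],[[0,0,2],[0,0,0]],[[-1.4,2.5,0],[0,0,0]],[[-1.5,4.2,0],[0,0,0]],[[-1.5,4.2,0],[0,0,0]],[[-1.5,4.2,0],[0,0,0]]]' 44
python3 -m inch '[[[-1.5,4.2,0],[0,0,0.03]],[[-1.5,4.2,0],[0,0,0.03]],[[-1.5,4.2,0],[0,0,0.03]],[[-1.5,4.2,0],[0,0,0.03]],[[-1.5,4.2,0],[0,0,0.03]],[[-1.5,4.2,0],[0,0,0.03]],[[-1.5,4.2,0],[0,0,0.03]],[[-1.5,4.2,0],[0,0,0]],[[-1.5,4.2,0],[0,0,0]],[[-0.5,1.8,0],[0,0,0]],[[0,0,0],[0,0,0]],[[0,0,0],[0,0,0]]]' 165
python3 -m inch '[[[0,0,0],[0,0,0]],[[0,0,0],[0,0,0]]]'
```

```text
t: 22.15
position: [0.5923, 0.0362, 0.1578]
eef_rot: [1.0, 0.0, 0.0, -0.0]
wrist_force: [0.3, 1.3, -0.8]
opening: 0.0758
t: 23.35
position: [0.4534, 0.4302, 0.1574]
eef_rot: [0.994, 0.105, 0.0, 0.001]
wrist_force: [0.4, -0.4, -0.2]
opening: 0.0323
t: 23.55
position: [0.4542, 0.4292, 0.1578]
eef_rot: [0.995, 0.104, 0.0, 0.0]
wrist_force: [0.4, -0.6, -0.7]
opening: 0.0327
```

```bash
python3 -m inch '[[[0,0.15,-3],[0,0,0]],[[0,0,-4],[0,0,0]],[[0,0,-4],[0,0,0]],[[0,0,-2],[0,0,0]],[[0,0,-0.8],[0,0,0]],[[0,0,-0.4],[0,0,0]],[[0,0,0],[0,0,0]]]'
python3 -m inch '[[[0,0,0],[0,0,0]],[[0,0,0],[0,0,0]],[[0,0,0],[0,0,0]],[[0,0,0],[0,0,0]],[[0,0,0],[0,0,0]],[[0,0,0],[0,0,0]]]' 255 20
python3 -m inch '[[[0,0,1],[0,0,0]],[[0,0,2],[0,0,0]],[[0,0,4],[0,0,0]],[[0,0,5],[0,0,0]],[[0,0,2],[0,0,0]],[[0,0,0],[0,0,0]],[[0,0,0],[0,0,0]]]'
python3 - <<'E'
from h import *
p,d=snap("side"); cv2.imwrite("pics/s5.png",cv2.resize(p[140:400,190:460,::-1],None,fx=2.2,fy=2.2))
p,d=snap("top"); np.savez("t5.npz",p=p,d=d)
E
```

```text
t: 24.25
position: [0.4537, 0.4325, 0.0164]
eef_rot: [0.994, 0.105, 0.0, -0.0]
wrist_force: [-0.7, -0.3, 0.2]
opening: 0.0329
t: 24.85
position: [0.4534, 0.4329, 0.0167]
eef_rot: [0.994, 0.105, 0.001, -0.0]
wrist_force: [-1.7, -0.6, 6.2]
opening: 0.0137
t: 25.55
position: [0.4529, 0.4324, 0.1561]
eef_rot: [0.994, 0.105, 0.0, -0.0]
wrist_force: [-0.7, 0.3, -2.0]
opening: 0.0139
```

View pics/s5.png

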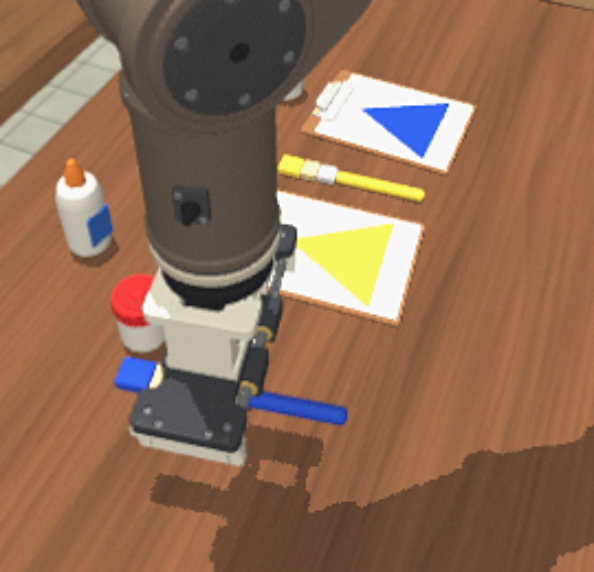

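```bash
python3 -m inch '[[[0.2,-2.2,0],[0,0,-0.02]],[[0.2,-4,0],[0,0,-0.02]],[[0.2,-4,0],[0,0,-0.02]],[[0.2,-4,0],[0,0,-0.02]],[[0.2,-4,0],[0,0,-0.02]],[[0.2,-4,0],[0,0,-0.02]],[[0.2,-4,0],[0,0,-0.02]],[[0.2,-4,0],[0,0,-0.02]],[[0.2,-4,0],[0,0,-0.02]],[[0.2,-4,0],[0,0,-0.02]],[[0.2,-4,0],[0,0,-0.018]]]'
python3 -m inch '[[[0.2,-4,0],[0,0,0]],[[0.2,-4,0],[0,0,0]],[[0.2,-4,0],[0,0,0]],[[0.2,-4,0],[0,0,0]],[[0.2,-4,0],[0,0,0]],[[0.2,-2.8,0],[0,0,0]],[[0.2,-1.5,0],[0,0,0]],[[0,0,0],[0,0,0]],[[0,0,0],[0,0,0]],[[0,0,0],[0,0,0]]]'
```

```text
t: 26.75
position: [0.474, 0.0088, 0.1546]
eef_rot: [1.0, -0.004, -0.001, 0.0]
wrist_force: [0.5, -0.3, -0.7]
opening: 0.0135
t: 27.75
position: [0.4891, -0.2304, 0.1554]
eef_rot: [1.0, -0.002, -0.0, -0.001]
wrist_force: [-1.5, 0.4, -0.2]
opening: 0.0135
```

```bash
python3 -m inch '[[[0,-0.2,-4],[0,0,0]],[[0,0,-4],[0,0,0]],[[0,0,-3],[0,0,0]],[[0,0,-1.5],[0,0,0]],[[0,0,-0.7],[0,0,0]],[[0,0,-0.3],[0,0,0]],[[0,0,-0.1],[0,0,0]],[[0,0,-0.1],[0,0,0]],[[0,0,0],[0,0,0]],[[0,0,0],[0,0,0]]]'
```

```text
t: 28.75
position: [0.4894, -0.2347, 0.0193]
eef_rot: [1.0, -0.004, 0.0, 0.0]
wrist_force: [0.2, 0.8, 0.4]
opening: 0.0135
```

```bash
python3 -m inch '[[[0,0.1,-0.1],[0,0,0]],[[0,0,0],[0,0,0]],[[0,0,-0.1],[0,0,0]],[[0,0,0],[0,0,0]],[[0,0,0],[0,0,0]]]'
```

```text
t: 29.25
position: [0.489, -0.2336, 0.0167]
eef_rot: [1.0, -0.004, -0.0, 0.0]
wrist_force: [-1.0, 0.7, -0.1]
opening: 0.0139
```

```bash
python3 -m inch '[[[0,0,-0.05],[0,0,0]],[[0,0,0],[0,0,0]],[[0,0,0],[0,0,0]]]'
```

```text
t: 29.55
position: [0.489, -0.2335, 0.0166]
eef_rot: [1.0, -0.004, 0.0, 0.0]
wrist_force: [-2.2, 0.6, 6.0]
opening: 0.0135
```

```bash
python3 -m inch '[[[0,0,0],[0,0,0]],[[0,0,0],[0,0,0]],[[0,0,0],[0,0,0]],[[0,0,2],[0,0,0]],[[0,0,4],[0,0,0]],[[0,0,4],[0,0,0]],[[0,0,4],[0,0,0]],[[0,2.5,0],[0,0,0]],[[0.2,4.2,0],[0,0,0]],[[0.2,4.2,0],[0,0,0]],[[0.2,4.2,0],[0,0,0]],[[0.2,4.2,0],[0,0,0]]]' 186
python3 -m inch '[[[0.2,4.2,0],[0,0,0]],[[0.2,4.2,0],[0,0,0]],[[0.2,4.2,0],[0,0,0]],[[0.2,4.2,0],[0,0,0]],[[0.2,4.2,0],[0,0,0]],[[0.2,4.2,0],[0,0,0]],[[0,4.2,0],[0,0,0]],[[0,4.2,0],[0,0,0]],[[0,4.2,0],[0,0,0]],[[0,0.7,0],[0,0,0]],[[0,0,0],[0,0,0]],[[0,0,0],[0,0,0]]]' 0 8
python3 - <<'E'
from h import *
p,d=snap("top"); np.savez("t6.npz",p=p,d=d); print({k:np.round(v,4) for k,v in manip.read_state().items() if k in("position","opening")})
cv2.imwrite("pics/t6c.png",rect("top",p,.30,.74,-.32,.24,.01,1300)[...,::-1])
P=cloud("top",d); hs=cv2.cvtColor(p,cv2.COLOR_RGB2HSV)
q=P[(P[...,2]>.06)&(P[...,2]<.09)&(abs(P[...,0]-.652)<.06)&(abs(P[...,1]+.116)<.06)]; print("potb",len(q),q.mean(0),cv2.minEnclosingCircle(q[:,:2].astype(np.float32)))
E
```

```text
t: 30.75
position: [0.4969, -0.039, 0.1563]
eef_rot: [1.0, -0.004, 0.0, 0.0]
wrist_force: [1.1, -0.2, 0.7]
opening: 0.0248
t: 31.95
position: [0.5093, 0.3428, 0.1559]
eef_rot: [1.0, -0.004, -0.0, 0.001]
wrist_force: [0.4, 0.2, -0.3]
opening: 0.092
{'position': array([0.5095, 0.3423, 0.1561]), 'opening': np.float64(0.0916)}
potb 284 [ 0.65101863 -0.11554953  0.06734434] ((0.6527053117752075, -0.11604853719472885), 0.027081754058599472)
```

View pics/t6c.png

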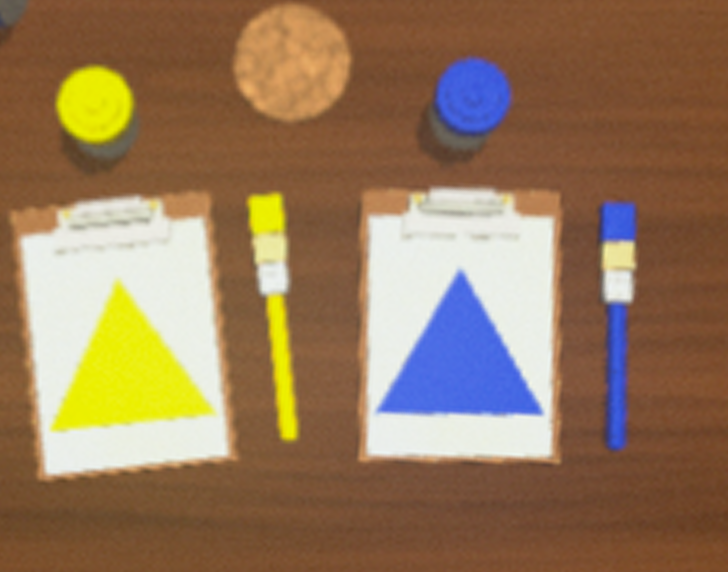

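```bash
python3 -m inch '[[[-0.1,0.1,-4],[0,0,0]],[[0,0,-4],[0,0,0]],[[0,0,-2.3],[0,0,0]],[[0,0,-1],[0,0,0]],[[0,0,0],[0,0,0]]]' 0 8
python3 -m inch '[[[0,0,0],[0,0,0]],[[0,0,0],[0,0,0]],[[0,0,0],[0,0,0]],[[0,0,0],[0,0,0]],[[0,0,0],[0,0,0]],[[0,0,0],[0,0,0]],[[0,0,0],[0,0,0]],[[0,0,0],[0,0,0]]]' 255 8
```

```text
t: 32.5
position: [0.508, 0.3437, 0.0424]
eef_rot: [1.0, -0.004, -0.001, 0.001]
wrist_force: [0.5, -0.2, 0.1]
opening: 0.092
t: 33.3
position: [0.5084, 0.3457, 0.044]
eef_rot: [1.0, -0.004, 0.0, -0.0]
wrist_force: [0.3, -0.7, 6.7]
opening: 0.0616
```

```bash
python3 -m inch '[[[0,0,1],[0,0,0]],[[0,0,2.5],[0,0,0]],[[0,0,4],[0,0,0]],[[0,0,3.5],[0,0,0]],[[0,0,0],[0,0,0]],[[0,0,0],[0,0,0]]]'
python3 -m inch '[[[1,-1.8,0],[0,0,0]],[[2,-3.5,0],[0,0,0]],[[2,-3.5,0],[0,0,0]],[[2,-3.5,0],[0,0,0]],[[2,-3.5,0],[0,0,0]],[[2,-3.5,0],[0,0,0]],[[2,-3.5,0],[0,0,0]],[[2,-3.5,0],[0,0,0]],[[2,-3.5,0],[0,0,0]],[[1.5,-3.2,0],[0,0,0]],[[0,0,0],[0,0,0]],[[0,0,0],[0,0,0]]]'
python3 -m inch '[[[0,0,0],[0,0,0]],[[0,0,0],[0,0,0]]]'
```

```text
t: 33.9
position: [0.5084, 0.3458, 0.1545]
eef_rot: [1.0, -0.004, 0.001, -0.001]
wrist_force: [-0.1, -0.5, -0.8]
opening: 0.0616
t: 35.1
position: [0.6922, 0.0142, 0.1515]
eef_rot: [1.0, -0.005, -0.001, 0.0]
wrist_force: [-0.5, 0.4, -0.3]
opening: 0.0617
t: 35.3
position: [0.6924, 0.0174, 0.1528]
eef_rot: [1.0, -0.003, -0.001, -0.0]
wrist_force: [1.2, 0.1, 0.4]
opening: 0.0616
```

Run:
```python
from h import *
p,d=snap("side"); print(np.round(manip.read_state()["position"],4)); cv2.imwrite("pics/s7.png",cv2.resize(p[120:300,200:420,::-1],None,fx=3,fy=3))
```

```text
[0.6925 0.0172 0.153 ]
```

View pics/s7.png

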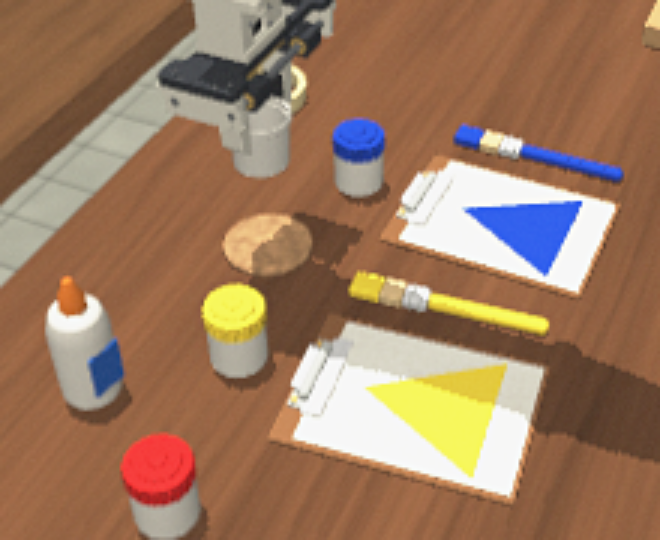

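```bash
python3 -m inch '[[[0.1,-0.2,-4],[0,0,0]],[[0,0,-3],[0,0,0]],[[0,0,-1.7],[0,0,0]],[[0,0,-0.8],[0,0,0]],[[0,0,-0.4],[0,0,0]],[[0,0,-0.1],[0,0,0]],[[0,0,-0.1],[0,0,0]],[[0,0,0],[0,0,0]],[[0,0,0],[0,0,0]]]'
```

```text
t: 36.25
position: [0.6945, 0.0135, 0.053]
eef_rot: [1.0, -0.004, 0.001, -0.0]
wrist_force: [-0.2, -0.2, -0.5]
opening: 0.0621
```

```bash
python3 -m inch '[[[0,0.1,-0.2],[0,0,0]],[[0,0,-0.1],[0,0,0]],[[0,0,0],[0,0,0]],[[0,0,0],[0,0,0]]]'
python3 -m inch '[[[0,0,-0.1],[0,0,0]],[[0,0,0],[0,0,0]],[[0,0,0],[0,0,0]]]'
```

```text
t: 36.65
position: [0.694, 0.0145, 0.0491]
eef_rot: [1.0, -0.004, -0.0, 0.0]
wrist_force: [-0.5, -0.9, -0.3]
opening: 0.0615
t: 36.95
position: [0.6941, 0.0145, 0.049]
eef_rot: [1.0, -0.004, 0.0, -0.0]
wrist_force: [-2.5, 0.1, 6.5]
opening: 0.0617
```

Contact at the expected height; release, lift and retreat to a clear spot.

```bash
python3 -m inch '[[[0,0,0],[0,0,0]],[[0,0,0],[0,0,0]],[[0,0,0],[0,0,0]],[[0,0,0],[0,0,0]],[[0,0,1],[0,0,0]],[[0,0,3],[0,0,0]],[[0,0,4],[0,0,0]],[[0,0,4],[0,0,0]],[[-0.5,-3,0],[0,0,0]],[[-0.5,-4,0],[0,0,0]],[[-0.5,-4,0],[0,0,0]],[[-0.5,-4,0],[0,0,0]]]' 40
python3 -m inch '[[[-1,-4,0],[0,0,0]],[[-1,-4,0],[0,0,0]],[[-1,-4,0],[0,0,0]],[[-1,-4,0],[0,0,0]],[[-1,-4,0],[0,0,0]],[[-1,-4,0],[0,0,0]],[[-1,-4,0],[0,0,0]],[[-1,-2,0],[0,0,0]],[[0,0,0],[0,0,0]],[[0,0,0],[0,0,0]],[[0,0,0],[0,0,0]]]'
python3 - <<'E'
from h import *
p,d=snap("top"); P=cloud("top",d)
cv2.imwrite("pics/t8.png",rect("top",p,.30,.78,-.28,.38,.01,1150)[...,::-1])
s,_=snap("side"); cv2.imwrite("pics/s8.png",cv2.resize(s[90:330,200:450,::-1],None,fx=2.4,fy=2.4))
for n,x,y,a,b in (("py",.644,.1616,.06,.09),("pb",.652,-.1165,.06,.09),("red",.615,.328,.06,.09),("glue",.743,.243,.1,.15),("tub",.6935,.015,.045,.075)):
    q=P[(P[...,2]>a)&(P[...,2]<b)&(abs(P[...,0]-x)<.05)&(abs(P[...,1]-y)<.05)]; print(n,len(q),q.mean(0).round(4),np.round(cv2.minEnclosingCircle(q[:,:2].astype(np.float32))[0],4),q[:,2].max())
E
```

```text
t: 38.15
position: [0.6739, -0.137, 0.1693]
eef_rot: [1.0, -0.003, 0.0, 0.0]
wrist_force: [-0.3, -0.8, 0.7]
opening: 0.0774
t: 39.25
position: [0.5951, -0.4338, 0.1686]
eef_rot: [1.0, -0.003, 0.0, -0.001]
wrist_force: [0.4, 0.3, 0.9]
opening: 0.0773
py 284 [0.6446 0.1598 0.0671] [0.6465 0.1604] 0.0742332977575767
pb 282 [ 0.651  -0.1155  0.0673] [ 0.6519 -0.1157] 0.07360032225835074
red 280 [0.6148 0.3271 0.0668] [0.6149 0.3275] 0.0763035996833936
glue 78 [0.7406 0.2426 0.1156] [0.7441 0.2424] 0.1334515702324989
tub 123 [0.6968 0.0136 0.0563] [0.6942 0.0139] 0.0632940709433839
```

View pics/t8.png

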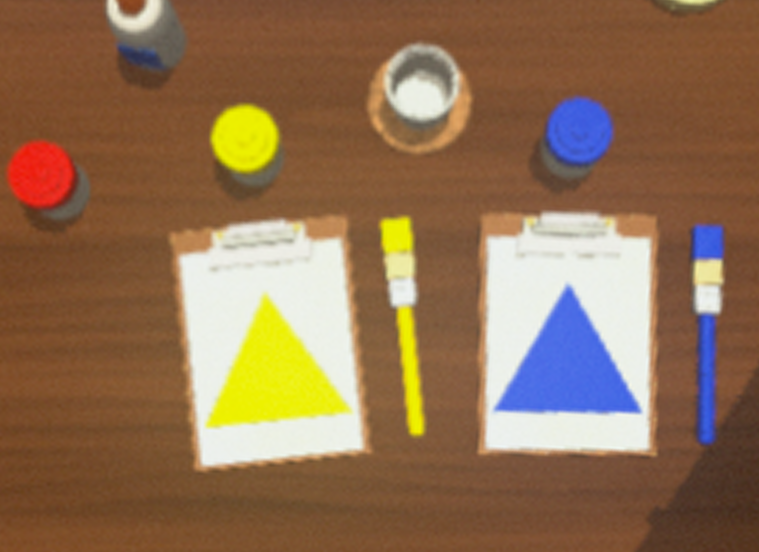

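View pics/s8.png

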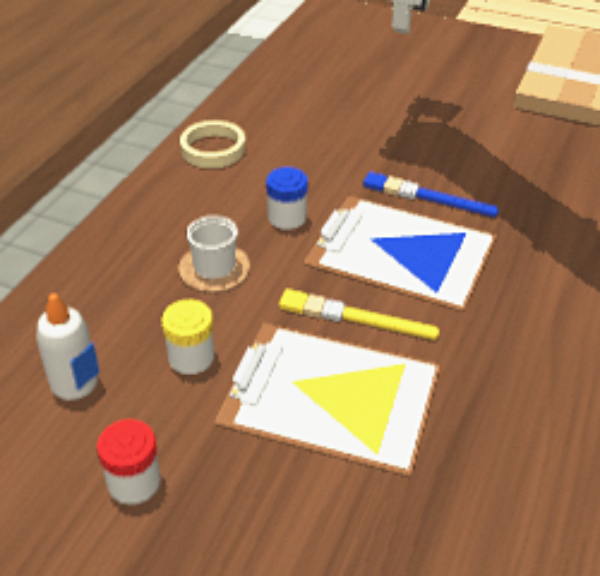

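```bash
python3 -c "
from rig import manip; print(manip.sign_off())"
```

```text
the job is handed in; nothing more can be done
None
```

I set everything out in the order asked: yellow pot, yellow brush, blue pot, blue brush, then the tub. I handed the job in at about 39 s, with the arm clear of everything.

Last checks, from the top and side cameras (calibration good to about 2 mm):
- **Pots:** both stand upright in line with the clips, about 3 cm clear of the board edge. They measured within about 3 mm of where I aimed.
- **Brushes:** both lie flat, level with the middle of their boards, bristles pointing away from the painter. They measured within about 2 mm of their targets. The yellow brush is within about half a degree of parallel. The blue one looked parallel, though I didn't measure its angle.
- **Brush gap:** I aimed the brush centre 40 mm from the board's side, which leaves about 33 mm at the handle and 27 mm at the wider bristles.
- **Tub:** it stands upright on the cork mat. Its rim measured about 1 to 4 mm off the mat's centre, depending on the fit used.
- **Red pot and glue bottle:** neither moved, to within measuring error.

Forces I read on the wrist stayed under 17 N. The 17 N came while pressing the yellow brush lightly onto the table before letting go.

No check failed. The one disagreement was in finding the yellow brush: it was gripped about 7 mm from where the top camera put it. I corrected for that before placing it.

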